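# Load the jars onto a serving tray and slide it to its place

### The job

Slide the empty wooden tray along the counter onto the grey mat in front of the jar keeper. Press the red pedal down so the keeper's clear lid stands open, set every jar from the keeper upright in the tray, and ease the pedal back up until the lid is shut. Then push the loaded tray along to the blue mat so that it lies centred and square on it; only slide the tray, never lift it, and leave the other things on the counter where they are.

Things in the scene. Friction and masses are not known exactly. Their poses are not given: they have to be found in the camera images.
- tray: loose wooden tray, 110 mm (its x) by 208 mm (its y), 0.35 to 0.7 kg. Floor 6 mm thick; straight rim all round 6 mm thick, its top 20 mm above the tray's underside; inside 98 x 196 mm, room for three jars in a row along y. Origin: centre of the underside.
- load_mat: grey mat lying flat on the counter in front of the keeper, 126 x 224 mm, 1 mm thin, nothing catches on it (things slide over it as over the bare counter). Origin: its centre on the counter; x, y along its short and long sides.
- serve_mat: blue mat lying flat on the counter at the robot's right, 126 x 224 mm, 1 mm thin, nothing catches on it (things slide over it as over the bare counter). Origin: its centre on the counter; x, y along its short and long sides; the tray's x and y should lie along these.
- keeper: fixed jar keeper: steel box 160 (x) x 162 (y) mm, inner floor 30 mm and rim 52 mm above the counter. Origin: centre of underside; x points away from the robot. Jars stand at x = -42 or +18, y = -44 or +44 mm. Clear lid over them, 121 mm up when shut; hinge along y at x = +78, 55 mm up; open, it stands there behind the jars. Red pedal lever on its right (-y) side.
- pedal (a joint): pedal lever angle: 0 = up (lid shut), grows as the pedal is pressed down, 0.44 = fully down (lid open). Linked to the lid: lid angle = 3.8 x pedal angle. Stiff: it stays where it is left. Pressing or raising it takes about 5 N at the pad.
- keeper_lid (a joint): lid angle: 0 shut, about 1.67 rad fully open (upright). Moves only with the pedal.
- pedal_tip (a point): centre of the red pad on the pedal's free end, 26 x 26 mm, 12 mm thick, 37 mm in front of the keeper's right corner; 83 mm above the counter when up, 33 mm when pressed, moving nearly straight down (lever 115 mm, pivot at keeper x = -5, z = 60 mm). Press it from above; pinch it from above by its two sides (along the keeper's y) to raise it.
- jar_jam_red: red jam jar with a yellow-gold screw lid, closed and solid, 58 x 58 mm across and 70 mm tall, about 0.2 to 0.3 kg, or absent (None). Origin: centre of its underside; z up along the jar. Present jars start upright inside the keeper.
- jar_jam_dark: dark red jam jar with a black lid, closed and solid, 57 x 57 mm across and 70 mm tall, about 0.2 to 0.3 kg, or absent (None). Origin: centre of its underside; z up along the jar. Present jars start upright inside the keeper.
- jar_mustard: yellow mustard jar with a yellow-gold lid, closed and solid, 59 x 60 mm across and 80 mm tall, about 0.2 to 0.3 kg, or absent (None). Origin: centre of its underside; z up along the jar. Present jars start upright inside the keeper.
- jar_honey: honey jar with a black lid, closed and solid, 57 x 61 mm across and 85 mm tall, about 0.2 to 0.3 kg, or absent (None). Origin: centre of its underside; z up along the jar. Present jars start upright inside the keeper.
- mug: white mug, 83 mm across, 86 mm tall, bystander beyond the right end of the blue mat. Origin: centre of underside.
- timer: round red kitchen timer, 68 mm, bystander at the left. Origin: centre of underside.
- shaker: salt shaker, 44 mm across, 90 mm tall, bystander behind the blue mat between two cutlery baskets. Origin: centre of underside.

How it is judged:
By the outcome, as a careful person would: the job done as asked, in the order asked, and still so for the second after the job is handed in, with the robot touching nothing.
Of jar_jam_red, jar_jam_dark, jar_mustard, jar_honey only 2 to 3 are there at a start; the rules pass over those that are not, and their reading is None.
At some moment in a run one of tray may be knocked a few centimetres aside while the robot is not near it.
It also fails if it takes over 210 s, if anything falls off the work surface, if the arm or the gripper's body presses on something with over 40 N, if the wrist force passes 120 N, or if a joint passes its speed limit or range.

### The arm

A 6-joint arm with a two-finger parallel gripper is mounted at the origin on a cart in front of the work surface, level with it; the furniture and walls round the work are solid. World frame = base frame: x ahead of the robot, y to its left, z up, the work surface at z = 0. Lengths are in mm, angles in rad, forces in N, time in s.
With the tool pointing down it reaches from about 300 to 775 mm from the base axis. Payload 14.6 kg.
Tool frame: the origin (TCP) lies midway between the tips of the shut fingers; the grasp point (between the pads) lies behind it (manip.grip_depth is the z of the grasp point in the tool frame, in mm); z points along the fingers, y is the line along which they close (so a half turn about z gives the same grasp; the last joint's range is limited). The gripper opens to 94 mm and grips with 3 to 60 N. Pads are 16 mm wide; open, the fingers measure 119 mm over their backs; the gripper's body (75 mm by 177 mm) begins 78 mm behind the grasp point.
Start: joints at [1.133, 0.3, 1.521, -0, 1.321, -0.067], TCP at [199.295, 512.612, 205.446] pointing down, gripper open.
Joint ranges: [-3.03, 3.03], [-0.79, 2.21], [0.23, 2.52], [-1.04, 4.18], [0, 3.07], [-2.55, 2.55]. Speed limits (rad/s): [2.22, 2.22, 2.57, 3.14, 3.14, 3.14].

### API

Orientations are given as [roll, pitch, yaw] about the fixed x, y, z axes, in that order (R = Rz(yaw) Ry(pitch) Rx(roll)).
In Python, from cell import manip gives the robot as it stands.
- The arm moves only by the shell command python3 nudge.py FILE [OPENING] [FORCE], which reads ROWS from the file FILE. ROWS is a JSON list of rows, 1 to 5 of them, each written [[dx, dy, dz], [rx, ry, rz]]: dx, dy, dz in units of 20 mm, then a rotation vector rx, ry, rz in units of 0.25 rad; each row is the pose to reach, as a shift and turn from the pose commanded when the command began, along the tool's axes at that moment; what a row does not reach only later rows make up. A row lasts 1/10 s, in which the tool goes at most 50 mm and 0.15 rad, less where a joint would pass 70% of its speed; a pose out of reach is approached as far as the arm can. OPENING is the finger opening in mm, set as the command begins (- or left out keeps the last). The fingers move at their own pace and stop on an object; FORCE is the grip in N (left out, the last holds). Time passes only in rows, so rows that do not move let the fingers close. It prints the time, the measured TCP pose, the force, the opening and the grip force at its end. Input that does not fit is refused with a message, and nothing moves.
- manip.read_state(): the state, without advancing time (a new reading comes with each control period).
- manip.camera(name): name is "scene" or "top" or "wrist"; returns (picture, depth): 400x640x3 uint8, red, green, blue; 400x640 float32, mm along the optical axis (not along the pixel's ray), 0 where there is no reading.
- manip.camera_info(name): a dict with "K" (3x3 intrinsics, pixels), "rvec" (rotation vector, rad) and "tvec" (3), from world to camera coordinates, as OpenCV has them; the wrist camera has in their place "mount" (4x4, takes a point from camera to tool coordinates, whose origin is the TCP and whose axes are the flange's). Camera axes: x right, y down, z forward; pixel columns grow to the right and rows downward; lengths in mm; the calibration is good to about 2 mm. A picture is of the moment at which its call begins: read the wrist's pose just before it. camera_info takes no time and is no camera call.
- manip.sign_off(): hands the job in; it is judged then, once.
The state is a dict: "clock": time; "joints": joint angles; "qd": joint speeds; "effort": joint torques, N m; "eef_pos": TCP position; "eef_rot": TCP orientation; "wrist_force": force on the tool from outside, world axes, zero at the start; "moment": the same for the moment, N m; "finger_gap": finger opening in mm; "finger_force": force on a finger pad.
Only numpy, scipy, OpenCV 4.12 (cv2) and the standard library are available. Lean on these libraries where they do the work, as an engineer would, in place of code of your own. Each camera call takes 0.05 s, during which the arm holds its last target. There are 200 camera calls.

## Working session

There is one attempt and no reset: what is moved stays moved. The work goes in short steps, Python scripts to look and compute and a shell command to move; the robot and the scene stay as the last step left them, time stands still between calls to the robot, and variables do not carry over. Pictures are saved under pics/ and viewed, at most 14 in all, crops included, and the job is handed in when it is done.

```bash
ls; mkdir -p pics; python3 - <<'E'
from cell import manip
import cv2, numpy as np
s=manip.read_state(); print(s, manip.grip_depth)
for n in ["scene","top"]:
    p,d=manip.camera(n); cv2.imwrite(f"pics/{n}0.png",p[:,:,::-1]); np.save(f"pics/{n}0.npy",d)
    i=manip.camera_info(n); print(n,i)
print(manip.camera_info("wrist"))
E
```

```text
cell.py
nudge.py
pics
{'clock': 0.0, 'joints': array([ 1.13341870e+00,  3.00482790e-01,  1.52158545e+00, -2.62067404e-05,
        1.32069584e+00, -6.66207590e-02]), 'qd': array([-1.36479719e-03,  4.22441228e-05,  1.48713124e-03,  3.19533881e-04,
        1.36376039e-03,  8.52785895e-06]), 'effort': array([ 1.44872138e-03, -5.31806695e+01, -3.52733874e+01,  7.09446031e-02,
        2.43432366e-02, -8.04072056e-05]), 'eef_pos': array([199.18403569, 512.38150105, 204.87807161]), 'eef_rot': array([-3.14042214e+00, -5.26561399e-05,  2.77084226e+00]), 'wrist_force': array([-0.74967625, -0.01064817, -0.76976547]), 'moment': array([ 0.02311639, -0.02234765,  0.02389093]), 'finger_force': 0.0, 'finger_gap': 93.90271703194273} -18.8
scene {'K': array([[462.98699447,   0.        , 315.9058388 ],
       [  0.        , 462.98699447, 209.16095307],
       [  0.        ,   0.        ,   1.        ]]), 'rvec': array([ 2.10096252, -1.37335768,  0.48991434]), 'tvec': array([-275.80832632,  464.94704867, 1518.9131927 ])}
top {'K': array([[448.10120805,   0.        , 316.7419366 ],
       [  0.        , 448.10120805, 199.45469135],
       [  0.        ,   0.        ,   1.        ]]), 'rvec': array([ 1.59961009, -2.39248566,  0.51095777]), 'tvec': array([ 224.5660177 ,  522.29844523, 1641.81058935])}
{'K': array([[287.17976256,   0.        , 326.86604554],
       [  0.        , 287.17976256, 204.67347907],
       [  0.        ,   0.        ,   1.        ]]), 'mount': array([[-3.66239139e-05, -9.64536891e-01, -2.63948072e-01,
         7.68147675e+01],
       [ 9.99999993e-01, -4.61765252e-06, -1.21880100e-04,
         9.53122766e-01],
       [ 1.16339032e-04, -2.63948074e-01,  9.64536884e-01,
        -1.78995785e+02],
       [ 0.00000000e+00,  0.00000000e+00,  0.00000000e+00,
         1.00000000e+00]])}
```
View pics/scene0.png

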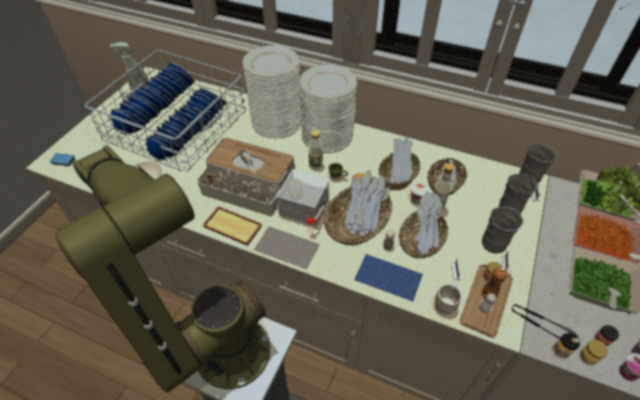

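View pics/top0.png

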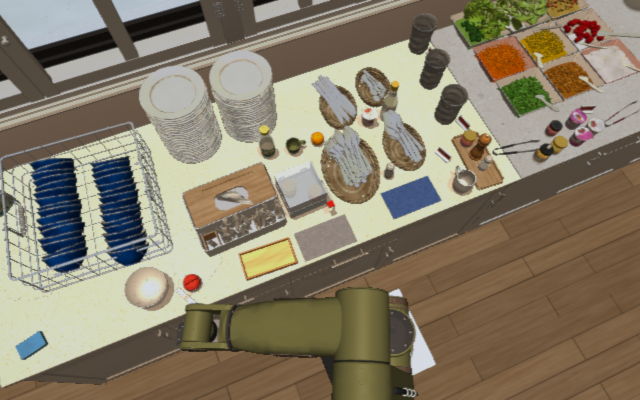

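The scene and top views show the yellow tray at about top (268,259), grey mat (326,237), keeper (302,190), red pedal (331,205), blue mat (410,197), mug (464,180) and timer (192,283).

```bash
cat > h.py <<'E'
from cell import manip
import cv2, numpy as np
from scipy.spatial.transform import Rotation as R
def extr(n,s=None):
    i=manip.camera_info(n)
    if n!="wrist":
        Rm=cv2.Rodrigues(i["rvec"])[0]; return i["K"],Rm.T,-Rm.T@i["tvec"]
    T=np.eye(4);T[:3,:3]=R.from_euler("xyz",s["eef_rot"]).as_matrix();T[:3,3]=s["eef_pos"]
    T=T@i["mount"]; return i["K"],T[:3,:3],T[:3,3]
def snap(n,save=None):
    s=manip.read_state(); p,d=manip.camera(n)
    if save: cv2.imwrite(f"pics/{save}.png",p[:,:,::-1])
    return p,d,extr(n,s)
def ray(px,E,z):
    K,Rm,c=E; px=np.atleast_2d(np.asarray(px,float))
    v=np.c_[(px-K[:2,2])/K[0,0],np.ones(len(px))]@Rm.T
    return c+v*((z-c[2])/v[:,2])[:,None]
def proj(P,E):
    K,Rm,c=E; q=(np.atleast_2d(P)-c)@Rm; return q[:,:2]/q[:,2:]*K[0,0]+K[:2,2]
def cloud(d,E):
    K,Rm,c=E; v,u=np.mgrid[:d.shape[0],:d.shape[1]]
    q=np.dstack([(u-K[0,2])/K[0,0]*d,(v-K[1,2])/K[0,0]*d,d]); P=q@Rm.T+c; P[d<=0]=np.nan; return P
def hsvmask(p,lo,hi,box=None):
    m=cv2.inRange(cv2.cvtColor(p,cv2.COLOR_RGB2HSV),np.array(lo),np.array(hi))
    if box: k=np.zeros_like(m);x0,y0,x1,y1=box;k[y0:y1,x0:x1]=1;m=m*k
    return m
def big(m):
    c=max(cv2.findContours(m,cv2.RETR_EXTERNAL,cv2.CHAIN_APPROX_NONE)[0],key=cv2.contourArea); return c[:,0]
def rect(px,E,z):
    "fit rect of ray-cast contour; returns centre, sizes, angle(deg) of long side in (-90,90]"
    P=ray(px,E,z)[:,:2].astype(np.float32); (c,(w,h),a)=cv2.minAreaRect(P)
    if h<w: w,h=h,w; a+=90   # now a+90 is long side dir
    return np.array(c),(w,h),(a+90+90)%180-90
def totool(dw):
    s=manip.read_state(); return R.from_euler("xyz",s["eef_rot"]).inv().apply(dw)
E
python3 - <<'E'
from h import *
p,d,E=snap("top")
C=cloud(d,E)
hsv=cv2.cvtColor(p,cv2.COLOR_RGB2HSV)
for n,(x,y) in dict(tray=(268,259),grey=(326,237),blue=(410,197),ped=(331,205),timer=(192,283)).items(): print(n,hsv[y,x],C[y,x].round())
b=hsvmask(p,[105,90,40],[125,255,255],(370,160,450,230)); print("blue",rect(big(b),E,1))
t=hsvmask(p,[12,110,60],[32,255,255],(225,225,310,290)); print("tray",rect(big(t),E,15))
g=hsvmask(p,[0,0,90],[180,50,175],(285,205,365,265)); print("grey",rect(big(g),E,1))
r=hsvmask(p,[0,150,80],[8,255,255],(315,190,345,220)); c=big(r);print("ped",c.mean(0),ray(c.mean(0),E,87))
# keeper points
k=C[150:225,265:345].reshape(-1,3); k=k[(k[:,2]>45)&(k[:,2]<60)]; print(len(k),k.min(0),k.max(0))
cv2.imwrite("pics/crop1.png",cv2.resize(p[140:270,220:370,::-1],None,fx=5,fy=4.5,interpolation=2))
E
```

```text
tray [ 22 130 217] [446. 264.   8.]
grey [ 14  39 143] [444.  18.   6.]
blue [111 122 125] [ 474. -378.   -2.]
ped [  2 239 217] [531. -37.  93.]
timer [  3 218 219] [457. 560.  43.]
blue (array([ 474.29821777, -379.9118042 ]), (120.16008758544922, 216.07809448242188), 89.9468765258789)
tray (array([448.19561768, 264.23193359]), (110.95235443115234, 207.71170043945312), 87.11531829833984)
grey (array([446.29840088,  21.55250549]), (126.6847152709961, 225.57521057128906), -89.97583921439946)
ped [330.11764706 203.41176471] [[541.1633968  -38.09585816  87.        ]]
207 [ 541.47301813 -187.33461115   45.17788546] [874.11865966 227.41469625  59.93870465]
```

View pics/crop1.png

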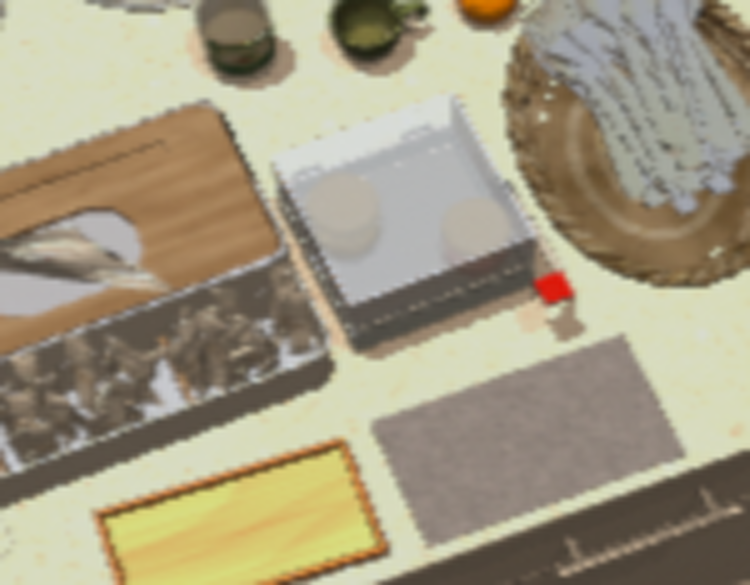

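```bash
cat > go.py <<'E'
import sys
from h import *
# usage: go.py x y z yaw -> shift/turn in tool axes from the measured pose
a=[float(v) for v in sys.argv[1:5]]; s=manip.read_state()
R0=R.from_euler("xyz",s["eef_rot"]); R1=R.from_euler("xyz",[np.pi,0,a[3]])
d=R0.inv().apply(np.array(a[:3])-s["eef_pos"]); rv=(R0.inv()*R1).as_rotvec()
print("pos",s["eef_pos"].round(1),s["eef_rot"].round(3),"t",round(s["clock"],1)); print("d",d.round(1),"rv",rv.round(4),"dist",np.linalg.norm(d).round(0))
E
python3 - <<'E'
from h import *
p,d,E=snap("top"); C=cloud(d,E).reshape(-1,3); C=C[np.isfinite(C[:,0])]
for y in range(-540,460,60):
    q=C[(C[:,1]>=y)&(C[:,1]<y+60)&(C[:,0]>300)&(C[:,0]<760)]
    print(y,[(x,int(q[(q[:,0]>=x)&(q[:,0]<x+30)][:,2].max(initial=-1))) for x in range(340,760,30)])
E
python3 go.py 446 410 150 1.5708
```

```text
-540 [(340, -1), (370, 8), (400, 9), (430, 10), (460, 7), (490, 7), (520, 11), (550, 12), (580, 59), (610, 64), (640, 74), (670, 71), (700, 75), (730, 59)]
-480 [(340, 3), (370, 9), (400, 9), (430, 12), (460, 8), (490, 10), (520, 11), (550, 61), (580, 69), (610, 77), (640, 89), (670, 90), (700, 104), (730, 107)]
-420 [(340, 5), (370, 9), (400, 10), (430, 12), (460, 20), (490, 10), (520, 10), (550, 55), (580, 57), (610, 56), (640, 58), (670, 58), (700, 78), (730, 106)]
-360 [(340, 8), (370, 9), (400, 13), (430, 13), (460, 10), (490, 10), (520, 9), (550, 42), (580, 96), (610, 89), (640, 74), (670, 72), (700, 68), (730, 7)]
-300 [(340, 6), (370, 12), (400, 10), (430, 10), (460, 7), (490, 10), (520, 73), (550, 77), (580, 73), (610, 73), (640, 73), (670, 79), (700, 96), (730, 126)]
-240 [(340, -1), (370, 10), (400, 12), (430, 7), (460, 9), (490, 71), (520, 72), (550, 47), (580, 36), (610, 78), (640, 98), (670, 111), (700, 132), (730, 144)]
-180 [(340, 3), (370, 13), (400, 12), (430, 10), (460, 7), (490, 76), (520, 74), (550, 15), (580, 24), (610, 78), (640, 97), (670, 117), (700, 130), (7
[... 1062 characters left out ...]
85), (550, 122), (580, 129), (610, 150), (640, 180), (670, 191), (700, 129), (730, 130)]
300 [(340, 0), (370, 28), (400, 27), (430, 18), (460, 16), (490, 25), (520, 114), (550, 129), (580, 126), (610, 132), (640, 162), (670, 191), (700, 175), (730, 133)]
360 [(340, 4), (370, 14), (400, 28), (430, 20), (460, 26), (490, 25), (520, 91), (550, 129), (580, 126), (610, 131), (640, 136), (670, 133), (700, 146), (730, 131)]
420 [(340, 5), (370, 9), (400, 10), (430, 7), (460, 9), (490, 9), (520, 87), (550, 118), (580, 79), (610, 131), (640, 131), (670, 130), (700, 130), (730, 130)]
pos [199.2 512.5 205.1] [-3.141 -0.     2.771] t 0.2
d [-267.1   -6.1   55.1] rv [-6.0e-04  4.0e-04  1.2e+00] dist 273.0
```

The rows are not in the units I measure in: shifts go in units of 20 mm and turns go in units of 0.25 rad. I convert before sending: -150 mm is -7.5, 40 mm is 2, 0.75 rad is 3.

```bash
echo '[[[-2.5,0,0.5],[0,0,0.6]],[[-5,0,1],[0,0,1.2]],[[-7.5,0,1.5],[0,0,1.8]],[[-10,0,2],[0,0,2.4]],[[-12.65,-0.15,2.5],[0,0,3]]]' > m.json && python3 nudge.py m.json 60; echo '[[[0,0,0],[0,0,0.6]],[[0,0,0],[0,0,1.2]],[[0,0,0],[0,0,1.8]],[[0,0,0],[0,0,1.8]]]' > m.json && python3 nudge.py m.json; python3 go.py 434 415 5 1.5708
```

```text
clock: 0.7
eef_pos: [428.5, 420.4, 156.4]
eef_rot: [-3.141, 0.0, 2.015]
wrist_force: [0.1, 1.1, -0.4]
finger_gap: 60.5
finger_force: 0.0
clock: 1.1
eef_pos: [426.9, 421.2, 156.7]
eef_rot: [-3.141, 0.0, 1.568]
wrist_force: [-0.5, 0.2, 0.5]
finger_gap: 60.2
finger_force: 0.0
pos [426.9 421.2 156.7] [-3.141  0.     1.568] t 1.1
d [ -6.1   7.2 151.7] rv [-0.0003  0.0003 -0.0028] dist 152.0
```

```bash
echo '[[[-0.15,0.2,2.5],[0,0,0]],[[-0.3,0.35,5],[0,0,0]],[[-0.3,0.35,7],[0,0,0]],[[-0.3,0.35,7.55],[0,0,-0.012]],[[-0.3,0.35,7.55],[0,0,-0.012]]]' > m.json && python3 nudge.py m.json | head -2; echo '[[[-0.75,0,0],[0,0,0]],[[-1.25,0,0],[0,0,0]],[[-1.75,0,0],[0,0,0]],[[-2.25,0,0],[0,0,0]],[[-2.75,0,0],[0,0,0]]]' > m.json && python3 nudge.py m.json; echo '[[[-0.6,0,0],[0,0,0]],[[-1.2,0,0],[0,0,0]],[[-1.8,0,0],[0,0,0]],[[-2.4,0,0],[0,0,0]],[[-3,0,0],[0,0,0]]]' > m.json && python3 nudge.py m.json; echo '[[[-0.6,0,0],[0,0,0]],[[-1.2,0,0],[0,0,0]],[[-1.8,0,0],[0,0,0]],[[-2.4,0,0],[0,0,0]],[[-3,0,0],[0,0,0]]]' > m.json && python3 nudge.py m.json; python3 go.py 434 134 5 1.5708
```

```text
clock: 1.6
eef_pos: [433.4, 415.1, 5.2]
clock: 2.1
eef_pos: [434.4, 360.1, 6.8]
eef_rot: [3.14, -0.001, 1.574]
wrist_force: [0.8, 4.2, 2.1]
finger_gap: 60.3
finger_force: 1.6
clock: 2.6
eef_pos: [434.2, 299.3, 5.9]
eef_rot: [3.142, -0.0, 1.574]
wrist_force: [-0.8, 3.0, 2.8]
finger_gap: 59.7
finger_force: 1.7
clock: 3.1
eef_pos: [434.3, 239.4, 5.9]
eef_rot: [-3.142, 0.0, 1.574]
wrist_force: [0.1, 3.1, 2.6]
finger_gap: 60.0
finger_force: 1.7
pos [434.3 239.4   5.9] [-3.142  0.     1.574] t 3.1
d [-105.4   -0.7    0.9] rv [-0.0001  0.      0.003 ] dist 105.0
```

Push slowly to about y=136, back off, and check with the top camera.

```bash
echo '[[[-0.6,0,0],[0,0,0]],[[-1.2,0,0],[0,0,0]],[[-1.8,0,0],[0,0,0]],[[-2.4,0,0],[0,0,0]],[[-3,0,0],[0,0,0]]]' > m.json && python3 nudge.py m.json|head -2; echo '[[[-0.6,0,0],[0,0,0]],[[-1.2,0,0],[0,0,0]],[[-1.7,0,0],[0,0,0]],[[-2,0,0],[0,0,0]],[[-2.15,0,0],[0,0,0]]]' > m.json && python3 nudge.py m.json|head -2;echo '[[[1,0,0],[0,0,0]],[[3,0,-1.5],[0,0,0]],[[4,0,-5],[0,0,0]],[[4,0,-7.5],[0,0,0]]]' > m.json && python3 nudge.py m.json|head -2; cat > meas.py <<'E'
from h import *
p,d,E=snap("top","m%d"%int(manip.read_state()["clock"]*10))
t=hsvmask(p,[12,110,60],[32,255,255],(225,160,480,290)); print("tray",rect(big(t),E,15))
g=hsvmask(p,[0,0,90],[180,50,175],(285,205,365,265)); print("grey",cv2.countNonZero(g))
r=hsvmask(p,[0,150,80],[8,255,255],(315,190,345,220)); c=big(r);print("ped",c.mean(0),ray(c.mean(0),E,87))
E
python3 meas.py
python3 - <<'E'
from h import *
p,d,E=snap("wrist","w1")
E
```

```text
clock: 3.6
eef_pos: [434.5, 179.3, 5.9]
clock: 4.1
eef_pos: [434.6, 136.7, 5.8]
clock: 4.5
eef_pos: [433.5, 216.4, 134.8]
tray (array([ 291.72644043, -149.18661499]), (310.5118408203125, 781.3988647460938), 61.36746597290039)
grey 145
ped [330.11764706 203.41176471] [[541.1633968  -38.09585816  87.        ]]
```

View pics/w1.png

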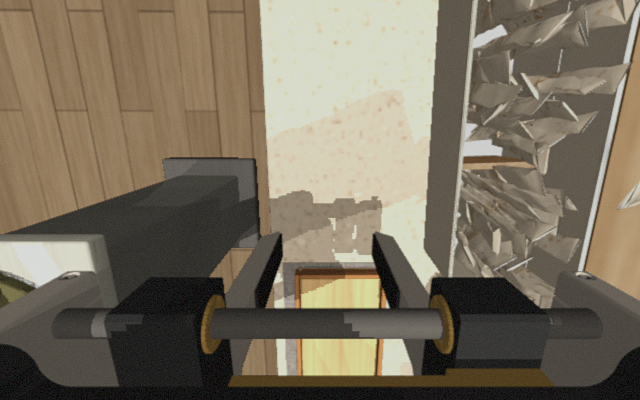

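The wrist view shows the tray's left end at about (340,270), between the fingers, on the grey mat. The top mask took in the wooden floor, so I'll restrict it to the mat region.

```bash
cat > meas.py <<'E'
from h import *
import sys
p,d,E=snap("top","m%d"%int(manip.read_state()["clock"]*10))
c=np.array([float(sys.argv[1]),float(sys.argv[2])])
q=np.array([[c[0]+a*85,c[1]+b*130,15] for a,b in((-1,-1),(-1,1),(1,1),(1,-1))])
m=np.zeros(p.shape[:2],np.uint8); cv2.fillPoly(m,[proj(q,E).astype(int)],255)
t=hsvmask(p,[10,100,50],[34,255,255])&m; print("tray",rect(big(t),E,15))
r=hsvmask(p,[0,150,80],[8,255,255],(315,190,345,225)); c=big(r);print("ped",c.mean(0))
E
python3 meas.py 446 21; cat > /tmp/a.py <<'E'
E
python3 - <<'E'
import cv2,glob
p=cv2.imread("pics/m45.png")
cv2.imwrite("pics/crop2.png",cv2.resize(p[140:300,220:400],None,fx=4,fy=3.7))
E
```

```text
tray (array([446.97988892,  36.05268097]), (171.94725036621094, 236.90907287597656), 89.41777801513672)
ped [330.11764706 203.41176471]
```

View pics/crop2.png

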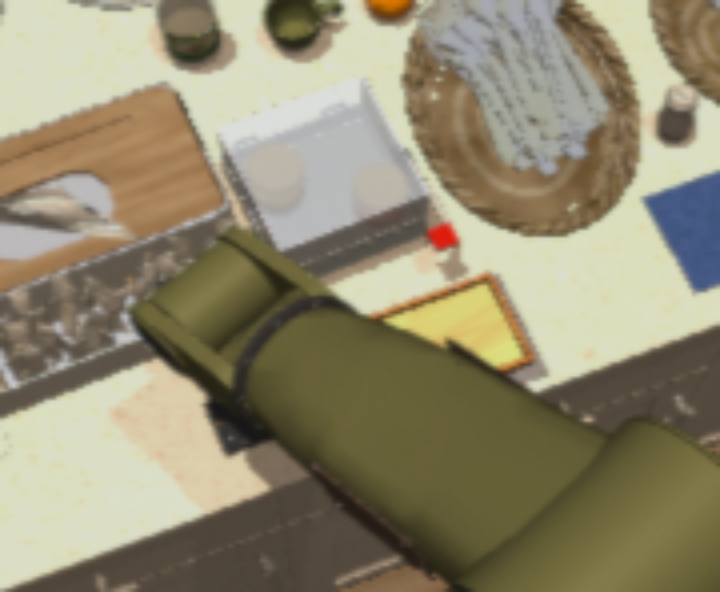

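The tray's far end shows on the mat; the arm hides the rest. I'll go to the pedal now and recheck the tray from there.

```bash
python3 go.py 536 -38 130 3.1416
```

```text
pos [435.5 216.1 136.2] [ 3.137e+00 -1.000e-03  1.575e+00] t 4.7
d [-254.5   99.5    6.2] rv [ 0.0048  0.0025 -1.5669] dist 273.0
```

Converted, -135 mm is -6.75, -220 mm is -11, -0.75 rad is -3.

```bash
echo '[[[-2.25,0.5,-0.25],[0,0,-0.6]],[[-4.5,1,-0.25],[0,0,-1.2]],[[-6.75,2,0],[0,0,-1.8]],[[-9,3,0],[0,0,-2.4]],[[-11,4,0],[0,0,-3]]]' > m.json && python3 nudge.py m.json 0 |head -3; echo '[[[0,0,0],[0,0,-0.6]],[[0,0,0],[0,0,-1.2]],[[0,0,0],[0,0,-1.8]],[[0,0,0],[0,0,-2.4]],[[0,0,0],[0,0,-3]]]' > m.json && python3 nudge.py m.json|head -3;python3 go.py 536 -38 130 3.1416; python3 meas.py 446 21
```

```text
clock: 5.15
eef_pos: [507.3, 9.3, 132.2]
eef_rot: [-3.139, -0.002, 2.244]
clock: 5.65
eef_pos: [507.0, 11.0, 132.1]
eef_rot: [-3.141, -0.003, 2.995]
pos [507.   11.  132.1] [-3.141e+00 -3.000e-03  2.995e+00] t 5.7
d [-35.8 -44.2   2. ] rv [-0.0003 -0.003  -0.1471] dist 57.0
tray (array([448.48828125,   8.50215912]), (171.15017700195312, 237.03839111328125), -89.56720912456512)Traceback (most recent call last):
  File "meas.py", line 8, in <module>
    r=hsvmask(p,[0,150,80],[8,255,255],(315,190,345,225)); c=big(r);print("ped",c.mean(0))
                                                             ~~~^^^
  File "h.py", line 28, in big
    c=max(cv2.findContours(m,cv2.RETR_EXTERNAL,cv2.CHAIN_APPROX_NONE)[0],key=cv2.contourArea); return c[:,0]
ValueError: max() iterable argument is empty
```

```bash
sed -i 's/\[10,100,50\]/[12,115,60]/; s/^r=.*$//' meas.py; echo '[[[-0.9,-1.1,0.1],[0,0,-0.588]],[[-1.8,-2.2,0.1],[0,-0.012,-0.588]],[[-1.8,-2.2,1],[0,-0.012,-0.588]],[[-1.8,-2.2,1.8],[0,-0.012,-0.588]],[[-1.8,-2.2,1.95],[0,-0.012,-0.588]]]' > m.json && python3 nudge.py m.json; for i in 1 2; do :; done; echo '[[[0,0,0.25],[0,0,0]],[[0,0,0.5],[0,0,0]],[[0,0,0.75],[0,0,0]],[[0,0,1],[0,0,0]],[[0,0,1.25],[0,0,0]]]' > m.json && python3 nudge.py m.json; echo '[[[0,0,0.25],[0,0,0]],[[0,0,0.5],[0,0,0]],[[0,0,0.75],[0,0,0]],[[0,0,1],[0,0,0]],[[0,0,1.25],[0,0,0]]]' > m.json && python3 nudge.py m.json;echo '[[[0,0,0.15],[0,0,0]],[[0,0,0.3],[0,0,0]],[[0,0,0.3],[0,0,0]]]' > m.json && python3 nudge.py m.json
```

```text
clock: 6.2
eef_pos: [535.2, -37.9, 91.9]
eef_rot: [3.141, -0.002, 3.133]
wrist_force: [-0.2, 0.4, -0.1]
finger_gap: 0.5
finger_force: 0.0
clock: 6.7
eef_pos: [536.6, -37.6, 70.3]
eef_rot: [-3.141, 0.003, 3.135]
wrist_force: [-5.7, 0.2, 4.9]
finger_gap: 0.6
finger_force: 3.2
clock: 7.2
eef_pos: [537.2, -37.6, 44.8]
eef_rot: [-3.141, 0.004, 3.136]
wrist_force: [0.1, -0.4, 2.9]
finger_gap: 0.4
finger_force: 1.2
clock: 7.5
eef_pos: [537.8, -37.7, 40.1]
eef_rot: [-3.141, 0.005, 3.136]
wrist_force: [-5.0, 0.6, 15.3]
finger_gap: 0.7
finger_force: 8.0
```

```bash
echo '[[[0,0,-1.5],[0,0,0]],[[2,2,-4],[0,0,0]],[[4,4,-5],[0,0,0]],[[6,6.5,-6.5],[0,0,0]],[[8,9,-7],[0,0,0]]]' > m.json && python3 nudge.py m.json|head -2; echo '[[[0,2.5,0],[0,0,0]],[[0,5,0],[0,0,0]],[[0,6.5,0],[0,0,0]]]' > m.json && python3 nudge.py m.json |head -2; python3 meas.py 446 21; python3 - <<'E'
from h import *
p,d,E=snap("top"); np.savez("pics/open.npz",p=p,d=d)
C=cloud(d,E)
cv2.imwrite("pics/crop3.png",cv2.resize(p[140:270,240:370,::-1],None,fx=5,fy=4.5,interpolation=2))
E
```

```text
clock: 8.0
eef_pos: [418.3, 93.5, 160.5]
clock: 8.3
eef_pos: [419.5, 225.5, 159.5]
tray (array([439.49658203,  36.28007507]), (156.9766082763672, 236.60641479492188), 89.41780090332031)
```

View pics/crop3.png

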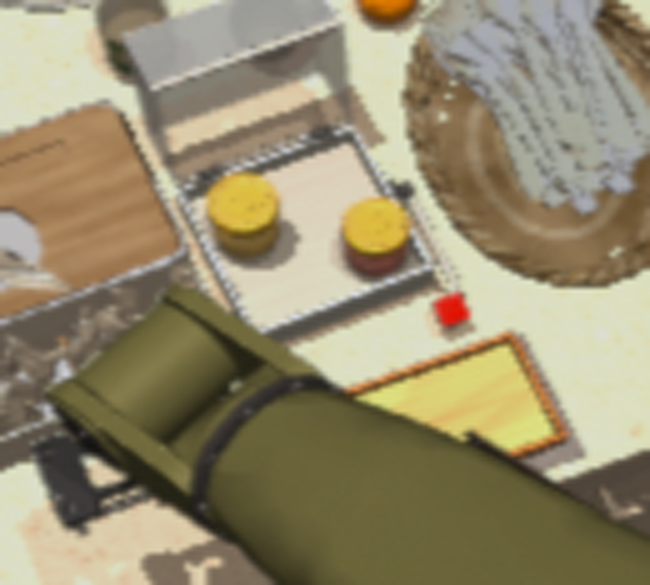

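Lid stands open; two jars: mustard at the back left (crop 243,205) and jam_red at the front right (crop 376,225). The pedal is down. I moved left rather than right, so I'll clear the arm to the right and measure.

```bash
for k in 1 2; do :; done; echo '[[[1,-2.5,-0.5],[0,0,0]],[[2,-5,-1],[0,0,0]],[[3,-7.5,-1.5],[0,0,0]],[[3.5,-10,-1.5],[0,0,0]],[[3.5,-12.5,-1.5],[0,0,0]]]' > m.json && python3 nudge.py m.json 80|head -1; echo '[[[0,-2.5,0],[0,0,0]],[[0,-5,0],[0,0,0]],[[0,-7.5,0],[0,0,0]],[[0,-10,0],[0,0,0]],[[0,-10,0],[0,0,0]]]' > m.json && python3 nudge.py m.json|head -2; python3 meas.py 446 21; python3 - <<'E'
from h import *
p,d,E=snap("top"); C=cloud(d,E)
cv2.imwrite("pics/crop4.png",cv2.resize(p[140:270,240:400,::-1],None,fx=5,fy=4.5,interpolation=2))
y=hsvmask(p,[18,130,90],[32,255,255],(275,165,330,195))
n,l,st,ce=cv2.connectedComponentsWithStats(y)
for i in range(1,n):
    if st[i,4]<40: continue
    m=l==i; P=C[m]; top=np.nanpercentile(P[:,2],90)
    u=np.argwhere(m)[:,::-1]
    w=ray(u,E,top-4); q=P[P[:,2]>top-12]
    print(st[i],"ztop",top.round(),"median xy",np.nanmedian(q,0).round(1),"circle",cv2.minEnclosingCircle(q[:,:2].astype(np.float32)))
E
```

```text
clock: 8.9
clock: 9.4
eef_pos: [346.9, -217.2, 188.7]
tray (array([453.99871826,  22.55319977]), (111.85517120361328, 209.45799255371094), -89.87525737285614)
[281 178  15  17 193] ztop 114.0 median xy [667.7  90.3 109.4] circle ((669.0165405273438, 89.34551239013672), 29.087331771850586)
[309 184  13  11 124] ztop 105.0 median xy [614.6  -3.5  99.5] circle ((613.7344970703125, -2.1001462936401367), 26.772106170654297)
```

View pics/crop4.png

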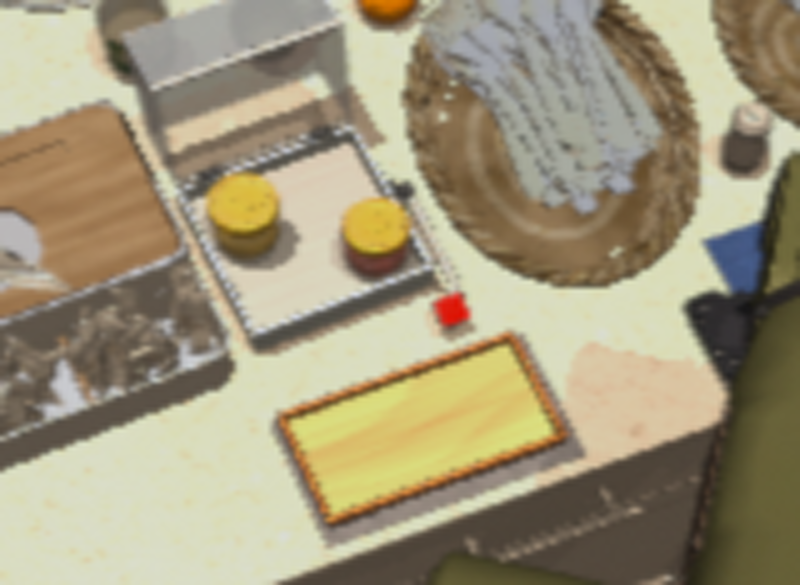

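Tray is square on the mat but about 8 mm too far in x. I'll draw it back with the fingers inside against the near rim.

```bash
python3 go.py 436 22 60 3.1416
```

```text
pos [ 347.3 -213.3  188.5] [3.141e+00 2.000e-03 3.133e+00] t 9.5
d [-86.3 236.  128.8] rv [ 0.0003  0.0025 -0.0088] dist 282.0
```

```bash
echo '[[[-0.75,2.25,0.25],[0,0,0]],[[-1.5,4.5,1.5],[0,0,0]],[[-2.25,6.75,3],[0,0,0]],[[-3,9,4.5],[0,0,0]],[[-3.75,11,5.5],[0,0,-0.032]]]' > m.json && python3 nudge.py m.json 60|head -2; echo '[[[-0.6,0.8,0.95],[0,0,0]],[[-0.6,0.8,0.95],[0,0,0]],[[-0.6,0.8,0.95],[0,0,0]]]' > m.json && python3 nudge.py m.json |head -3; python3 go.py 436 22 11 3.1416
```

```text
clock: 10.0
eef_pos: [420.0, -0.9, 84.1]
clock: 10.3
eef_pos: [432.0, 13.1, 66.1]
eef_rot: [-3.141, 0.002, -3.137]
pos [432.   13.1  66.1] [-3.141e+00  2.000e-03 -3.137e+00] t 10.3
d [-3.9  8.9 55.1] rv [-0.0003  0.0024  0.0044] dist 56.0
```

```bash
echo '[[[-0.2,0.45,1.25],[0,0,0.016]],[[-0.2,0.45,2.25],[0,0,0.016]],[[-0.2,0.45,2.7],[0,0,0.016]],[[-0.2,0.45,2.7],[0,0,0.016]]]' > m.json && python3 nudge.py m.json; echo '[[[0.4,0,0],[0,0,0]],[[0.8,0,0],[0,0,0]],[[1.1,0,0],[0,0,0]],[[1.3,0,0],[0,0,0]],[[1.5,0,0],[0,0,0]]]' > m.json && python3 nudge.py m.json; echo '[[[-0.3,0,0],[0,0,0]],[[-0.5,0,-1.5],[0,0,0]],[[-0.5,0,-3.5],[0,0,0]]]' > m.json && python3 nudge.py m.json
```

```text
clock: 10.7
eef_pos: [436.2, 20.8, 12.0]
eef_rot: [-3.141, 0.002, 3.139]
wrist_force: [-0.0, -0.0, 0.7]
finger_gap: 60.1
finger_force: 0.0
clock: 11.2
eef_pos: [407.2, 21.3, 12.5]
eef_rot: [-3.141, 0.005, 3.14]
wrist_force: [4.4, -0.1, 3.1]
finger_gap: 59.6
finger_force: 1.7
clock: 11.5
eef_pos: [415.9, 21.3, 81.6]
eef_rot: [-3.141, -0.001, 3.14]
wrist_force: [-0.2, -0.9, -0.7]
finger_gap: 60.0
finger_force: 0.0
```

Converted, 15 mm is 0.75, -160 mm is -8.

```bash
echo '[[[0,0.25,-2.5],[0,0,0]],[[-0.5,0.5,-5],[0,0,0]],[[-2.5,0.75,-6.5],[0,0,0]],[[-4.75,1,-7.5],[0,0,0]],[[-7,1.1,-8],[0,0,0]]]' > m.json && python3 nudge.py m.json 76|head -2; echo '[[[0,0,0],[0,0,0]],[[0,0,0],[0,0,0]]]' > m.json && python3 nudge.py m.json|head -3; cat > jars.py <<'E'
from h import *
import sys
nm=sys.argv[1]; p,d,E=snap("wrist",nm); C=cloud(d,E)
y=hsvmask(p,[18,130,90],[32,255,255]); n,l,st,ce=cv2.connectedComponentsWithStats(y)
for i in range(1,n):
    if st[i,4]<400: continue
    m=(l==i)&(C[:,:,2]>90); q=C[m]
    if len(q)<200: continue
    top=np.percentile(q[:,2],80); T=q[q[:,2]>top-6]
    print(st[i],"top",top.round(1),"circle",cv2.minEnclosingCircle(T[:,:2].astype(np.float32)),"mid",((np.percentile(T,1,0)+np.percentile(T,99,0))/2).round(1))
P=C.reshape(-1,3); 
E
python3 jars.py w2
```

```text
clock: 12.0
eef_pos: [558.2, 43.6, 244.7]
clock: 12.2
eef_pos: [556.1, 43.1, 241.0]
eef_rot: [-3.141, 0.0, 3.14]
[ 269  220   43   43 1166] top 100.3 circle ((593.8973388671875, 0.4763064682483673), 46.11139678955078) mid [613.2  -0.   98.6]
[341 262  46  47 894] top 110.4 circle ((611.944091796875, 76.66288757324219), 87.33992004394531) mid [612.2  84.9 229.1]
```

View pics/w2.png

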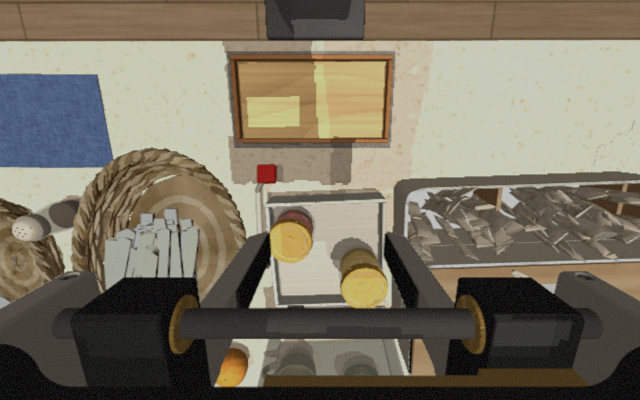

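The wrist view shows the tray (231–395, 52–145), red jar lid at (291,242), mustard lid at (364,287), pad (267,174). I'll ray-cast these.

```bash
python3 - <<'E'
from h import *
p=cv2.imread("pics/w2.png")[:,:,::-1].copy(); s=manip.read_state(); E=extr("wrist",s)
print("red",ray([291,243],E,100)," must",ray([364,287],E,110),"pad",ray([267,173],E,39))
y=hsvmask(p,[18,150,130],[32,255,255],(255,200,400,310)); n,l,st,ce=cv2.connectedComponentsWithStats(y)
for i in range(1,n):
    if st[i,4]>300: 
        w=ray(np.argwhere(l==i)[:,::-1],E,100 if st[i,0]<330 else 110); print(st[i],((w.min(0)+w.max(0))/2).round(1),np.ptp(w,axis=0).round(1))
t=hsvmask(p,[8,90,40],[32,255,255],(222,47,402,152)); print("tray",rect(big(t),E,18))
# keeper rim corners by hand
for u in [(272,196),(384,192)]: print("rim",ray(u,E,52))
E
```

```text
red [[614.44800332   0.75924002 100.        ]]  must [[667.95895978  88.89478186 110.        ]] pad [[539.50361332 -36.0846767   39.        ]]
tray (array([445.52160645,  23.65122223]), (109.35205841064453, 208.25399780273438), 89.89002227783203)
rim [[567.98472273 -28.49120948  52.        ]]
rim [[562.83161939 118.97066135  52.        ]]
```

```bash
python3 go.py 614 0.5 58 3.1416
```

```text
pos [555.5  43.1 241.4] [-3.141e+00  1.000e-03  3.140e+00] t 12.2
d [-58.4 -42.4 183.5] rv [-0.0003  0.0008 -0.0018] dist 197.0
```

Converted, 165 mm is 8.25, 145 mm is 7.25.

```bash
echo '[[[-1.5,-1.05,1.5],[0,0,0]],[[-2.9,-2.1,3],[0,0,0]],[[-2.9,-2.1,5],[0,0,0]],[[-2.9,-2.1,7.25],[0,0,0]],[[-2.9,-2.1,8.25],[0,0,0]]]' > m.json && python3 nudge.py m.json|head -2; echo '[[[0,0,0.6],[0,0,0]],[[0,0,0.9],[0,0,0]],[[0,0,0.9],[0,0,0]]]' > m.json && python3 nudge.py m.json; echo '[[[0,0,0],[0,0,0]],[[0,0,0],[0,0,0]],[[0,0,0],[0,0,0]],[[0,0,0],[0,0,0]]]' > m.json && python3 nudge.py m.json 40 25
```

```text
clock: 12.75
eef_pos: [611.8, 0.9, 73.7]
clock: 13.05
eef_pos: [614.5, 1.0, 60.1]
eef_rot: [-3.141, 0.003, 3.14]
wrist_force: [0.0, -0.2, -0.4]
finger_gap: 75.8
finger_force: 0.0
clock: 13.45
eef_pos: [615.0, 0.8, 60.4]
eef_rot: [-3.141, 0.004, 3.14]
wrist_force: [-1.2, -1.0, 7.0]
finger_gap: 54.8
finger_force: 25.0
```

```bash
echo '[[[0,0,-0.4],[0,0,0]],[[0,0,-1.25],[0,0,0]],[[0,0,-2.25],[0,0,0]],[[0,0,-2.75],[0,0,0]],[[1,0,-2.75],[0,0,0]]]' > m.json && python3 nudge.py m.json; echo '[[[1.5,-0.25,0],[0,0,0]],[[3.25,-0.6,0],[0,0,0]],[[5,-1,0],[0,0,0]],[[6.5,-1.15,0],[0,0,0]],[[7.4,-1.15,0],[0,0,0]]]' > m.json && python3 nudge.py m.json|head -2;echo '[[[0,0,0],[0,0,0]],[[0,0,0],[0,0,0]]]' > m.json && python3 nudge.py m.json|head -2; python3 go.py 446 -22 38 3.1416
```

```text
clock: 13.95
eef_pos: [595.7, 1.0, 116.0]
eef_rot: [-3.141, 0.006, 3.14]
wrist_force: [0.2, 0.3, -2.4]
finger_gap: 55.0
finger_force: 25.0
clock: 14.45
eef_pos: [444.4, -21.9, 113.9]
clock: 14.65
eef_pos: [446.9, -21.7, 114.4]
pos [446.9 -21.7 114.4] [-3.141  0.004  3.14 ] t 14.7
d [ 1.2 -0.3 76.4] rv [-0.0003  0.0039 -0.0019] dist 76.0
```

```bash
echo '[[[0.05,0,1.25],[0,0.012,0]],[[0.05,0,2.25],[0,0.012,0]],[[0.05,0,3],[0,0.012,0]],[[0.05,0,3.5],[0,0.012,0]],[[0.05,0,3.7],[0,0.012,0]]]' > m.json && python3 nudge.py m.json; echo '[[[0,0,0.05],[0,0,0]],[[0,0,0.1],[0,0,0]],[[0,0,0.15],[0,0,0]],[[0,0,0.15],[0,0,0]]]' > m.json && python3 nudge.py m.json
```

```text
clock: 15.15
eef_pos: [445.8, -21.7, 39.1]
eef_rot: [-3.142, -0.001, 3.14]
wrist_force: [0.7, -0.0, -1.2]
finger_gap: 54.5
finger_force: 25.0
clock: 15.55
eef_pos: [445.7, -21.8, 37.3]
eef_rot: [-3.141, 0.001, 3.14]
wrist_force: [0.7, 1.0, -1.3]
finger_gap: 55.0
finger_force: 25.0
```

```bash
echo '[[[0,0,0.05],[0,0,0]],[[0,0,0.075],[0,0,0]],[[0,0,0.075],[0,0,0]]]' > m.json && python3 nudge.py m.json
```

```text
clock: 15.85
eef_pos: [445.8, -21.8, 36.3]
eef_rot: [-3.141, 0.001, 3.14]
wrist_force: [-4.8, 1.5, 11.5]
finger_gap: 55.3
finger_force: 25.0
```

```bash
echo '[[[0,0,0],[0,0,0]],[[0,0,0],[0,0,0]],[[0,0,-0.5],[0,0,0]],[[0,0,-2.5],[0,0,0]],[[0,0,-5],[0,0,0]]]' > m.json && python3 nudge.py m.json 76 |head -2; python3 - <<'E'
from h import *
d=np.load("pics/open.npz"); C=cloud(d["d"],extr("top")).reshape(-1,3)
for y in range(115,165,4):
    q=C[(C[:,1]>=y)&(C[:,1]<y+4)&(C[:,0]>630)&(C[:,0]<720)]; print(y,len(q),np.percentile(q[:,2],[10,50,90,100]).round() if len(q) else '')
p,d2,E=snap("wrist"); C=cloud(d2,E).reshape(-1,3)
print(snap and manip.read_state()["eef_pos"])
for y in range(115,165,4):
    q=C[(C[:,1]>=y)&(C[:,1]<y+4)&(C[:,0]>580)&(C[:,0]<720)]; print(y,len(q),np.nanpercentile(q[:,2],[10,50,90,100]).round() if len(q) else '')
E
python3 go.py 640 89 200 3.1416
```

```text
clock: 16.35
eef_pos: [444.5, -21.6, 136.2]
115 32 [ 26.  41. 107. 118.]
119 9 [44. 52. 55. 56.]
123 44 [ 0. 38. 52. 58.]
127 21 [-5.  3. 26. 52.]
131 9 [-1.  1.  5.  5.]
135 0 
139 2 [ 86.  93. 100. 102.]
143 20 [110. 119. 124. 128.]
147 21 [113. 121. 127. 130.]
151 23 [114. 122. 126. 128.]
155 23 [112. 120. 126. 129.]
159 21 [116. 123. 126. 129.]
163 26 [107. 121. 126. 132.]
[447.9937792  -21.98357686 144.81053345]
115 0 
119 0 
123 0 
127 0 
131 0 
135 0 
139 0 
143 0 
147 0 
151 0 
155 0 
159 0 
163 0 
pos [448.  -22.  144.8] [-3.14   0.009  3.14 ] t 16.4
d [-192.3  111.2  -53.7] rv [-0.0014  0.0085 -0.0017] dist 229.0
```

```bash
echo '[[[-1.25,0.5,-2],[0,0.012,0]],[[-3.25,1.75,-2.5],[0,0.024,0]],[[-5.5,3,-2.7],[0,0.032,0]],[[-7.75,4.25,-2.7],[0,0.032,0]],[[-9.6,5.55,-2.7],[0,0.032,0]]]' > m.json && python3 nudge.py m.json 72|head -2;echo '[[[-0.75,0,0],[0,0,0]],[[-1.4,0,0],[0,0,0]],[[-1.4,0,0],[0,0,0]]]' > m.json && python3 nudge.py m.json|head -2;python3 jars.py w3; python3 go.py 668 87.5 64 3.1416; python3 - <<'E'
from h import *
p=cv2.imread("pics/w3.png"); cv2.imwrite("pics/w3c.png",p[150:,160:480])
E
```

```text
clock: 16.9
eef_pos: [639.4, 89.9, 190.4]
clock: 17.2
eef_pos: [666.4, 89.0, 189.1]
[ 297  181   59   64 2436] top 110.3 circle ((669.8815307617188, 89.42936706542969), 29.148242950439453) mid [670.2  89.2 109.2]
pos [665.7  88.9 189.2] [-3.141 -0.008  3.14 ] t 17.2
d [ -3.3  -1.3 125.2] rv [-0.0003 -0.0084 -0.0019] dist 125.0
```

View pics/w3.png

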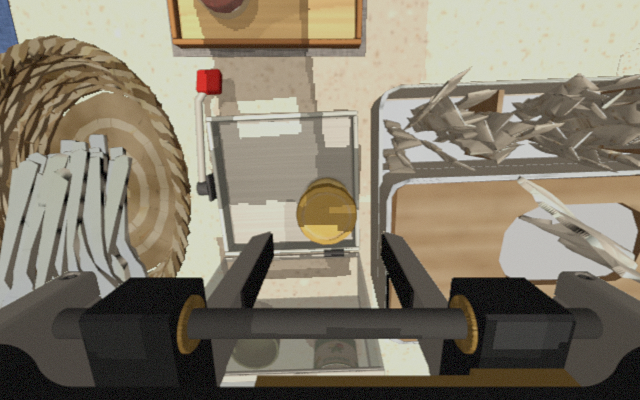

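Mustard lid at (327,213), measured at (670,89), height 110 as expected; the keeper is otherwise empty, and the red jar stands in the tray.

```bash
echo '[[[-0.2,-0.05,1.5],[0,-0.032,0]],[[-0.2,-0.05,3.25],[0,-0.032,0]],[[-0.2,-0.05,5],[0,-0.032,0]],[[-0.2,-0.05,5.9],[0,-0.032,0]],[[-0.2,-0.05,6.25],[0,-0.032,0]]]' > m.json && python3 nudge.py m.json; echo '[[[0,0,0],[0,0,0]],[[0,0,0],[0,0,0]],[[0,0,0],[0,0,0]],[[0,0,0],[0,0,0]]]' > m.json && python3 nudge.py m.json 40 25
```

```text
clock: 17.75
eef_pos: [667.4, 87.6, 62.8]
eef_rot: [-3.141, -0.003, 3.14]
wrist_force: [0.3, 0.0, -0.1]
finger_gap: 72.2
finger_force: 0.0
clock: 18.15
eef_pos: [669.4, 87.9, 65.9]
eef_rot: [-3.141, 0.002, 3.14]
wrist_force: [-1.4, 0.1, 5.8]
finger_gap: 58.2
finger_force: 25.0
```

The rows are not in the units I measure in: shifts go in units of 20 mm and turns go in units of 0.25 rad. I convert before sending: -60 mm is -3, -55 mm is -2.75.

```bash
echo '[[[0,0,-0.5],[0,0,0]],[[0,0,-1.5],[0,0,0]],[[0,0,-2.75],[0,0,0]],[[0.5,0,-3],[0,0,0]],[[2,-0.25,-3],[0,0,0]]]' > m.json && python3 nudge.py m.json; echo '[[[1.75,-0.2,0],[0,0,0]],[[3.75,-0.4,0],[0,0,0]],[[5.75,-0.6,0],[0,0,0]],[[7.5,-0.8,0],[0,0,0]],[[9.15,-0.85,0],[0,0,0]]]' > m.json && python3 nudge.py m.json|head -2;echo '[[[0,0,0],[0,0,0]],[[0,0,0],[0,0,0]]]' > m.json && python3 nudge.py m.json|head -2; python3 go.py 446 67 44 3.1416
```

```text
clock: 18.65
eef_pos: [629.7, 83.2, 125.9]
eef_rot: [3.142, 0.003, 3.14]
wrist_force: [-0.3, -0.1, -2.7]
finger_gap: 57.9
finger_force: 25.0
clock: 19.15
eef_pos: [444.2, 66.0, 124.8]
clock: 19.35
eef_pos: [446.1, 66.3, 125.3]
pos [446.1  66.3 125.3] [-3.141e+00  2.000e-03  3.140e+00] t 19.4
d [ 0.2  0.7 81.3] rv [-0.0001  0.0018 -0.0018] dist 81.0
```

Converted, 79 mm is 3.95, 75 mm is 3.75.

```bash
echo '[[[0,0.05,1.25],[0,0,0]],[[0,0.05,2.5],[0,0,0]],[[0,0.05,3.3],[0,0,0]],[[0,0.05,3.75],[0,0,0]],[[0,0.05,3.95],[0,0,0]]]' > m.json && python3 nudge.py m.json|head -4; echo '[[[0,0,0.05],[0,0,0]],[[0,0,0.1],[0,0,0]],[[0,0,0.15],[0,0,0]],[[0,0,0.2],[0,0,0]],[[0,0,0.2],[0,0,0]]]' > m.json && python3 nudge.py m.json
```

```text
clock: 19.85
eef_pos: [446.1, 67.2, 44.7]
eef_rot: [-3.141, -0.001, 3.14]
wrist_force: [-0.5, -1.1, -1.3]
clock: 20.35
eef_pos: [446.2, 67.3, 42.0]
eef_rot: [-3.141, 0.001, 3.14]
wrist_force: [-1.8, 0.2, 4.9]
finger_gap: 58.1
finger_force: 25.0
```

Converted, -100 mm is -5, -50 mm is -2.5.

```bash
echo '[[[0,0,0],[0,0,0]],[[0,0,0],[0,0,0]],[[0,0,-0.5],[0,0,0]],[[0,0,-2.5],[0,0,0]],[[0,0,-5],[0,0,0]]]' > m.json && python3 nudge.py m.json 74 |head -2; echo '[[[0,-2,-1],[0,0,0]],[[-1,-4,-1],[0,0,0]],[[-2,-5.2,-1],[0,0,0]],[[-2,-5.2,-1],[0,0,0]]]' > m.json && python3 nudge.py m.json 36 |head -2; python3 - <<'E'
from h import *
d=np.load("pics/open.npz"); C=cloud(d["d"],extr("top")).reshape(-1,3)
for y in range(-110,-20,6):
    q=C[(C[:,1]>=y)&(C[:,1]<y+6)&(C[:,0]>515)&(C[:,0]<565)]; print(y,len(q),np.percentile(q[:,2],[10,50,90,100]).round() if len(q) else '')
p,dd,E=snap("wrist","w4"); m=hsvmask(p,[0,170,60],[8,255,255])|hsvmask(p,[172,170,60],[180,255,255]); n,l,st,ce=cv2.connectedComponentsWithStats(m)
Q=cloud(dd,E)
for i in range(1,n):
    if st[i,4]>60: print(st[i],ce[i],ray(ce[i],E,39),np.nanmedian(Q[l==i],0))
E
python3 go.py 539 -37 100 3.1416
```

```text
clock: 20.85
eef_pos: [444.7, 67.2, 142.0]
clock: 21.25
eef_pos: [486.9, -39.2, 162.1]
-110 25 [-7.  0. 64. 68.]
-104 25 [-5. -0. 65. 68.]
-98 24 [-5.  3. 68. 70.]
-92 24 [-4.  2. 66. 72.]
-86 14 [-5. -3.  2. 66.]
-80 15 [-6. -2.  2.  9.]
-74 14 [-5. -1.  8. 10.]
-68 15 [-8. -0.  4.  8.]
-62 11 [-3.  2.  8. 10.]
-56 12 [-3.  4. 38. 38.]
-50 20 [ 1. 35. 42. 47.]
-44 18 [-3. 30. 43. 47.]
-38 15 [-5. 33. 40. 45.]
-32 23 [-3.  7. 42. 42.]
-26 23 [-3. -0. 30. 52.]
[317 233  22  22 448] [327.31026786 243.66741071] [[539.00588322 -38.19548406  39.        ]] [539.52609496 -38.51889456  38.01485942]
pos [485.9 -37.8 161.7] [-3.141  0.     3.138] t 21.3
d [-53.1   1.   61.7] rv [-0.0002  0.0001 -0.004 ] dist 81.0
```

View pics/w4.png

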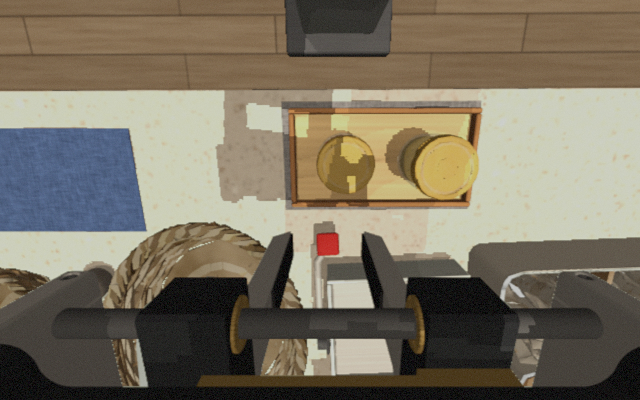

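Converted, 137 mm is 6.85, 125 mm is 6.25, -0.004 rad is -0.016.

```bash
echo '[[[-1.35,0,1.5],[0,0,0]],[[-2.65,0,3],[0,0,-0.016]],[[-2.65,0,4.75],[0,0,-0.016]],[[-2.65,0,6.25],[0,0,-0.016]],[[-2.65,0,6.85],[0,0,-0.016]]]' > m.json && python3 nudge.py m.json 38|head -4; echo '[[[0,0,0],[0,0,0]],[[0,0,0],[0,0,0]],[[0,0,0],[0,0,0]],[[0,0,0],[0,0,0]]]' > m.json && python3 nudge.py m.json 10 30; echo '[[[0,0,-0.2],[0,0,0]],[[0,0,-0.4],[0,0,0]],[[0,0,-0.6],[0,0,0]],[[0,0,-0.8],[0,0,0]],[[0,0,-1],[0,0,0]]]' > m.json && python3 nudge.py m.json
```

```text
clock: 21.8
eef_pos: [536.9, -35.8, 22.1]
eef_rot: [3.141, -0.004, -3.138]
wrist_force: [0.5, -0.7, 0.3]
clock: 22.2
eef_pos: [538.1, -38.5, 25.5]
eef_rot: [-3.139, -0.001, -3.139]
wrist_force: [-3.6, -15.3, -7.2]
finger_gap: 25.8
finger_force: 30.0
clock: 22.7
eef_pos: [537.7, -38.6, 45.6]
eef_rot: [-3.138, -0.001, -3.139]
wrist_force: [-5.2, -14.6, -5.4]
finger_gap: 25.7
finger_force: 30.0
```

Converted, -5 mm is -0.25, -2 mm is -0.1.

```bash
echo '[[[0,-0.05,-0.25],[0,0,0]],[[0,-0.1,-0.5],[0,0,0]],[[0,-0.1,-0.75],[0,0,0]],[[0,-0.1,-1],[0,0,0]],[[0,-0.1,-1.25],[0,0,0]]]' > m.json && python3 nudge.py m.json; echo '[[[0,0,-0.1],[0,0,0]],[[0,0,-0.2],[0,0,0]],[[0,0,-0.25],[0,0,0]],[[0,0,-0.3],[0,0,0]]]' > m.json && python3 nudge.py m.json
```

```text
clock: 23.2
eef_pos: [539.4, -38.9, 70.5]
eef_rot: [-3.141, 0.003, -3.139]
wrist_force: [4.8, -1.6, -4.3]
finger_gap: 25.4
finger_force: 30.0
clock: 23.6
eef_pos: [539.8, -38.9, 76.0]
eef_rot: [-3.141, 0.003, -3.139]
wrist_force: [9.4, -2.7, -5.3]
finger_gap: 25.7
finger_force: 30.0
```

```bash
echo '[[[0,0,-0.05],[0,0,0]],[[0,0,-0.1],[0,0,0]],[[0,0,-0.15],[0,0,0]],[[0,0,-0.15],[0,0,0]]]' > m.json && python3 nudge.py m.json
```

```text
clock: 24.0
eef_pos: [539.6, -38.9, 78.3]
eef_rot: [-3.141, 0.003, -3.139]
wrist_force: [11.1, -0.9, -11.8]
finger_gap: 26.0
finger_force: 29.9
```

Converted, -1 mm is -0.05.

```bash
echo '[[[0,0,-0.05],[0,0,0]],[[0,0,-0.05],[0,0,0]]]' > m.json && python3 nudge.py m.json |sed -n 1,4p; echo '[[[0,0,0],[0,0,0]],[[0,0,0],[0,0,0]],[[0,0,-1],[0,0,0]],[[0,0,-3],[0,0,0]],[[1.5,0,-4.5],[0,0,0]]]' > m.json && python3 nudge.py m.json 40 |head -2;  echo '[[[2.5,0,0],[0,0,0]],[[5,-2,0],[0,0,0]],[[7,-4.5,0],[0,0,0]],[[7.5,-7,0],[0,0,0]],[[8,-9.25,0],[0,0,0]]]' > m.json && python3 nudge.py m.json 60|head -2; python3 meas.py 446 21; python3 - <<'E'
from h import *
p,d,E=snap("top","t5"); C=cloud(d,E)
q=C[150:200,270:330].reshape(-1,3); q=q[(q[:,0]>590)&(q[:,0]<720)&(q[:,1]>-25)&(q[:,1]<115)]; print(len(q),np.nanpercentile(q[:,2],[5,50,95]))
r=hsvmask(p,[0,150,80],[8,255,255],(315,190,345,225)); c=big(r);print("ped",c.mean(0))
m=hsvmask(p,[105,90,40],[125,255,255],(370,160,450,230)); print("blue",rect(big(m),E,1))
cv2.imwrite("pics/crop5.png",cv2.resize(p[140:270,240:400,::-1],None,fx=5,fy=4.5,interpolation=2))
E
```

```text
clock: 24.2
eef_pos: [539.5, -38.9, 78.5]
eef_rot: [-3.141, 0.002, -3.14]
wrist_force: [13.5, -2.9, -20.1]
clock: 24.7
eef_pos: [509.8, -38.8, 171.3]
clock: 25.2
eef_pos: [353.8, -203.9, 170.3]
tray (array([445.75534058,  22.36224365]), (111.99051666259766, 209.48841857910156), -89.91961403936148)
1041 [113.96413198 120.37944278 127.2339032 ]
ped [330.11764706 203.41176471]
blue (array([ 474.09115601, -464.6836853 ]), (46.77922058105469, 119.7777328491211), 0.18784362077713013)
```

View pics/crop5.png

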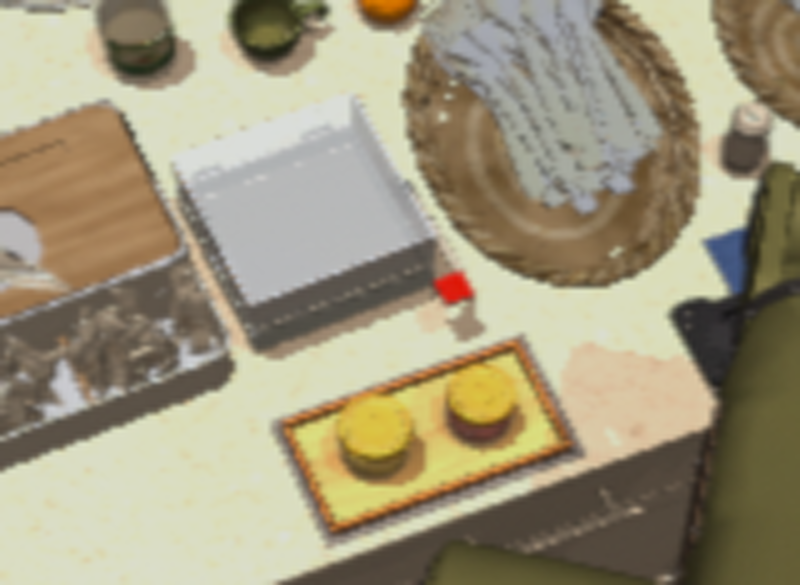

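Keeper empty, lid shut, pedal exactly at its starting pixel, both jars upright in the tray. I'll move behind the tray's left end.

```bash
echo '[[[-1,2.25,0],[0,0,0.6]],[[-2,4.5,0],[0,0,1.2]],[[-3,6.75,0],[0,0,1.8]],[[-3.5,9,0],[0,0,2.4]],[[-4,11.25,0],[0,0,3]]]' > m.json && python3 nudge.py m.json 60|head -3;python3 go.py 440 170 170 1.5708
```

```text
clock: 25.8
eef_pos: [426.5, -11.7, 169.7]
eef_rot: [3.141, 0.0, 2.529]
pos [426.5 -11.7 169.7] [3.141 0.    2.529] t 25.8
d [ 93.3 156.4  -0.3] rv [6.000e-04 2.000e-04 9.586e-01] dist 182.0
```

```bash
echo '[[[1.15,1.95,0],[0,0,0.6]],[[2.3,3.9,0],[0,0,1.2]],[[3.5,5.85,0],[0,0,1.8]],[[4.65,7.8,0],[0,0,2.4]],[[4.65,7.8,0],[0,0,3]]]' > m.json && python3 nudge.py m.json |head -3;python3 go.py 440 170 170 1.5708
```

```text
clock: 26.3
eef_pos: [438.2, 170.9, 169.5]
eef_rot: [3.141, -0.0, 1.873]
pos [438.2 170.9 169.5] [ 3.141 -0.     1.873] t 26.3
d [-1.3  1.4 -0.5] rv [ 2.000e-04 -5.000e-04  3.022e-01] dist 2.0
```

Converted, 163 mm is 8.15, 155 mm is 7.75, 0.302 rad is 1.208.

```bash
echo '[[[-0.05,0.05,1.5],[0,0,0.6]],[[-0.05,0.05,4],[0,0,1.208]],[[-0.05,0.05,6.25],[0,0,1.208]],[[-0.05,0.05,7.75],[0,0,1.208]],[[-0.05,0.05,8.15],[0,0,1.208]]]' > m.json && python3 nudge.py m.json 60|head -3;python3 go.py 439 150 6 1.5708
```

```text
clock: 26.8
eef_pos: [438.2, 166.7, 3.8]
eef_rot: [-3.137, 0.001, 1.574]
pos [438.2 166.7   3.8] [-3.137e+00  1.000e-03  1.574e+00] t 26.8
d [-16.7   0.7  -2.2] rv [-0.0046  0.0013  0.0032] dist 17.0
```

```bash
echo '[[[-0.3,0,-0.1],[0,0,0.012]],[[-0.6,0,-0.1],[0,0,0.012]],[[-0.9,0,-0.1],[0,0,0.012]],[[-1.15,0,-0.1],[0,0,0.012]],[[-1.4,0,-0.1],[0,0,0.012]]]' > m.json && python3 nudge.py m.json|head -4; echo '[[[-0.2,0,0],[0,0,0]],[[-0.45,0,0],[0,0,0]],[[-0.75,0.025,0],[0,0,0]],[[-1.1,0.05,0],[0,0,0]],[[-1.5,0.075,0],[0,0,0]]]' > m.json && python3 nudge.py m.json|head -4;  echo '[[[-0.4,0.03,0],[0,0,0]],[[-0.8,0.06,0],[0,0,0]],[[-1.2,0.09,0],[0,0,0]],[[-1.6,0.12,0],[0,0,0]],[[-2,0.15,0],[0,0,0]]]' > m.json && python3 nudge.py m.json|head -4; echo '[[[-0.4,0.03,0],[0,0,0]],[[-0.8,0.06,0],[0,0,0]],[[-1.2,0.09,0],[0,0,0]],[[-1.6,0.12,0],[0,0,0]],[[-2,0.15,0],[0,0,0]]]' > m.json && python3 nudge.py m.json|head -4;echo '[[[-0.4,0.03,0],[0,0,0]],[[-0.8,0.06,0],[0,0,0]],[[-1.2,0.09,0],[0,0,0]],[[-1.55,0.12,0],[0,0,0]],[[-1.8,0.15,0],[0,0,0]]]' > m.json && python3 nudge.py m.json; python3 meas.py 452 -90
```

```text
clock: 27.3
eef_pos: [440.6, 138.0, 9.0]
eef_rot: [3.14, -0.0, 1.57]
wrist_force: [0.1, -0.1, -0.4]
clock: 27.8
eef_pos: [442.1, 108.7, 8.8]
eef_rot: [3.14, -0.001, 1.571]
wrist_force: [0.1, 6.8, 4.0]
clock: 28.3
eef_pos: [445.1, 68.6, 8.8]
eef_rot: [3.141, -0.001, 1.571]
wrist_force: [0.1, 7.0, 6.5]
clock: 28.8
eef_pos: [448.0, 28.5, 8.7]
eef_rot: [3.141, -0.001, 1.57]
wrist_force: [-0.5, 6.6, 4.7]
clock: 29.3
eef_pos: [450.9, -7.6, 8.7]
eef_rot: [3.141, -0.001, 1.57]
wrist_force: [-0.6, 6.0, 4.6]
finger_gap: 60.2
finger_force: 3.3
tray (array([ 451.51882935, -121.73970032]), (167.99099731445312, 198.14675903320312), 89.67540740966797)
```

Converted, -36 mm is -1.8, -28 mm is -1.4.

```bash
echo '[[[-0.25,0.02,0],[0,0,0]],[[-0.6,0.04,0],[0,0,0]],[[-1,0.07,0],[0,0,0]],[[-1.4,0.105,0],[0,0,0]],[[-1.8,0.135,0],[0,0,0]]]' > m.json && python3 nudge.py m.json|head -2;  echo '[[[-0.4,0.03,0],[0,0,0]],[[-0.8,0.06,0],[0,0,0]],[[-1.2,0.09,0],[0,0,0]],[[-1.6,0.12,0],[0,0,0]],[[-2,0.15,0],[0,0,0]]]' > m.json && python3 nudge.py m.json|head -2; echo '[[[-0.4,0.03,0],[0,0,0]],[[-0.8,0.06,0],[0,0,0]],[[-1.2,0.09,0],[0,0,0]],[[-1.6,0.12,0],[0,0,0]],[[-2,0.15,0],[0,0,0]]]' > m.json && python3 nudge.py m.json|head -2; echo '[[[-0.4,0.03,0],[0,0,0]],[[-0.8,0.06,0],[0,0,0]],[[-1.2,0.09,0],[0,0,0]],[[-1.6,0.12,0],[0,0,0]],[[-2,0.15,0],[0,0,0]]]' > m.json && python3 nudge.py m.json|head -2; echo '[[[-0.4,0.03,0],[0,0,0]],[[-0.8,0.06,0],[0,0,0]],[[-1.2,0.09,0],[0,0,0]],[[-1.55,0.12,0],[0,0,0]],[[-1.8,0.135,0],[0,0,0]]]' > m.json && python3 nudge.py m.json|head -5;python3 go.py 469 -262 8 1.5708; python3 - <<'E'
from h import *
p,d,E=snap("wrist","w6")
E
```

```text
clock: 29.85
eef_pos: [453.4, -43.4, 8.5]
clock: 30.35
eef_pos: [456.4, -83.4, 8.5]
clock: 30.85
eef_pos: [459.3, -123.4, 8.5]
clock: 31.35
eef_pos: [462.2, -163.3, 8.5]
clock: 31.85
eef_pos: [464.9, -199.4, 8.4]
eef_rot: [-3.141, -0.001, 1.57]
wrist_force: [-1.1, 6.8, 4.7]
finger_gap: 60.3
pos [ 464.9 -199.4    8.4] [-3.141e+00 -1.000e-03  1.570e+00] t 31.9
d [-62.6   4.1   0.4] rv [-0.0003 -0.0006 -0.0003] dist 63.0
```

View pics/w6.png

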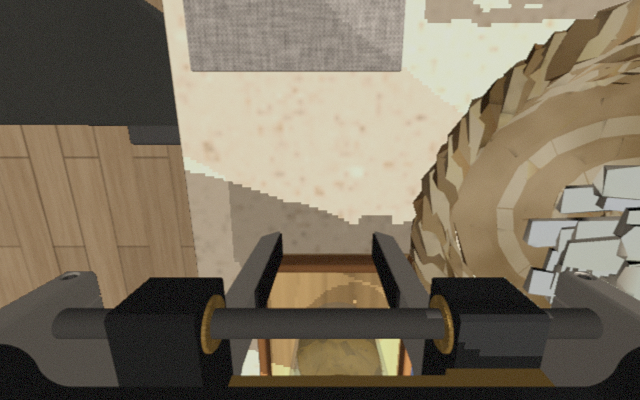

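The view shows the tray's rear rim (270–395, 262) against both fingers, square, with the mustard jar at (340,345). The basket's edge (412,215) is close to the right finger, so I'll go straight first, then shift.

```bash
echo '[[[-0.2,0,0],[0,0,0]],[[-0.5,0,0],[0,0,0]],[[-0.8,0,0],[0,0,0]],[[-1.1,0.025,0],[0,0,0]],[[-1.4,0.05,0],[0,0,0]]]' > m.json && python3 nudge.py m.json|head -4;  echo '[[[-0.3,0.05,0],[0,0,0]],[[-0.6,0.1,0],[0,0,0]],[[-0.9,0.125,0],[0,0,0]],[[-1.15,0.15,0],[0,0,0]],[[-1.3,0.15,0],[0,0,0]]]' > m.json && python3 nudge.py m.json|head -4; echo '[[[0.5,0,0],[0,0,0]],[[2,-0.5,-1],[0,0,0]],[[3,-1,-3],[0,0,0]],[[4,-2,-5.5],[0,0,0]],[[6,-3,-7.5],[0,0,0]]]' > m.json && python3 nudge.py m.json |head -2; echo '[[[2.5,-1,0],[0,0,0]],[[5,-2,0],[0,0,0]],[[7.5,-3,0],[0,0,0]],[[10,-3,0],[0,0,0]],[[11.5,-3,0],[0,0,0]]]' > m.json && python3 nudge.py m.json |head -2; python3 - <<'E'
from h import *
p,d,E=snap("top","t7")
b=hsvmask(p,[105,90,40],[125,255,255],(370,160,450,230)); print("blue",rect(big(b),E,1))
cv2.imwrite("pics/crop7.png",cv2.resize(p[130:250,340:500,::-1],None,fx=5,fy=5,interpolation=2))
E
python3 meas.py 472 -380
```

```text
clock: 32.4
eef_pos: [465.9, -227.1, 8.4]
eef_rot: [-3.141, -0.001, 1.571]
wrist_force: [-0.0, 5.7, 4.5]
clock: 32.9
eef_pos: [468.9, -253.3, 8.3]
eef_rot: [-3.141, -0.001, 1.571]
wrist_force: [0.5, 6.8, 4.2]
clock: 33.4
eef_pos: [414.1, -143.7, 148.3]
clock: 33.9
eef_pos: [353.5, 88.0, 146.7]
blue (array([ 430.43878174, -404.21472168]), (101.63347625732422, 240.09063720703125), -61.72622299194336)
tray (array([ 475.43652344, -366.11398315]), (110.5070571899414, 208.81423950195312), -89.76574955880642)
```

View pics/crop7.png

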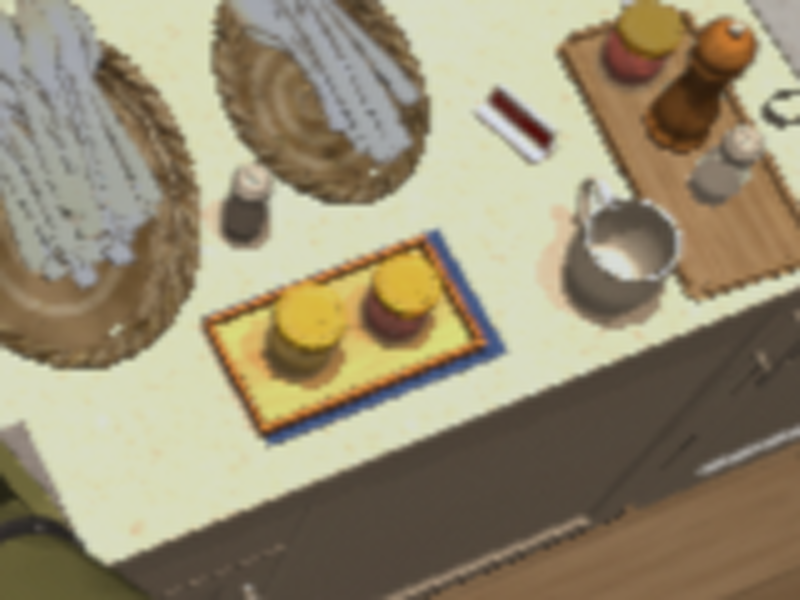

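Tray at (475.4,−366.1), square; it needs about 14 mm more in −y and −1 in x. Everything else is undisturbed. One more short push.

Converted, -225 mm is -11.25, -180 mm is -9.

```bash
echo '[[[-2.25,0.5,0],[0,0,0]],[[-4.5,1.5,0],[0,0,0]],[[-6.75,2.5,0],[0,0,0]],[[-9,3.5,0],[0,0,0]],[[-11.25,4.5,0],[0,0,0]]]' > m.json && python3 nudge.py m.json |head -2; python3 go.py 468 -234 9 1.571
```

```text
clock: 34.5
eef_pos: [444.7, -141.8, 146.4]
pos [ 444.7 -141.8  146.4] [3.141e+00 1.000e-03 1.570e+00] t 34.5
d [-92.1  23.4 137.5] rv [ 0.0001  0.0007 -0.001 ] dist 167.0
```

Converted, -88 mm is -4.4, -45 mm is -2.25.

```bash
echo '[[[-2.25,0.7,0],[0,0,0]],[[-4.4,1.1,0],[0,0,0]],[[-4.4,1.1,0],[0,0,0]]]' > m.json && python3 nudge.py m.json |head -3; python3 go.py 468 -234 9 1.571
```

```text
clock: 34.8
eef_pos: [466.3, -231.5, 145.9]
eef_rot: [-3.141, 0.001, 1.567]
pos [ 466.3 -231.5  145.9] [-3.141e+00  1.000e-03  1.567e+00] t 34.8
d [ -2.3   1.7 136.9] rv [-0.0005  0.0009 -0.0045] dist 137.0
```

```bash
echo '[[[-0.05,0.05,2],[0,0,0]],[[-0.1,0.1,4],[0,0,0]],[[-0.1,0.1,5.75],[0,0,0]],[[-0.1,0.1,6.6],[0,0,0]],[[-0.1,0.1,6.8],[0,0,0]]]' > m.json && python3 nudge.py m.json |head -2; echo '[[[0,0,0],[0,0,0]],[[0,0,0],[0,0,0]]]' > m.json && python3 nudge.py m.json |head -3; python3 go.py 468 -267 9 1.571
```

```text
clock: 35.3
eef_pos: [467.3, -228.3, 8.6]
clock: 35.5
eef_pos: [469.2, -229.5, 11.8]
eef_rot: [3.14, 0.001, 1.571]
pos [ 469.2 -229.5   11.8] [3.140e+00 1.000e-03 1.571e+00] t 35.5
d [-37.5  -1.2   2.8] rv [ 0.0015  0.0012 -0.0003] dist 38.0
```

Converted, -25 mm is -1.25, -22 mm is -1.1.

```bash
echo '[[[-0.3,0,0.1],[0,0,0]],[[-0.6,0,0.1],[0,0,0]],[[-0.9,0,0.1],[0,0,0]],[[-1.1,0,0.1],[0,0,0]],[[-1.25,0,0.1],[0,0,0]]]' > m.json && python3 nudge.py m.json |head -4; echo '[[[-0.1,0,0],[0,0,0]],[[-0.2,-0.015,0],[0,0,0]],[[-0.3,-0.03,0],[0,0,0]],[[-0.4,-0.05,0],[0,0,0]]]' > m.json && python3 nudge.py m.json |head -4; python3 go.py 468 -267 9 1.571
```

```text
clock: 36.0
eef_pos: [468.7, -254.5, 8.7]
eef_rot: [-3.142, -0.0, 1.57]
wrist_force: [0.5, 5.7, 4.5]
clock: 36.4
eef_pos: [467.9, -261.9, 8.6]
eef_rot: [3.142, -0.001, 1.571]
wrist_force: [0.9, 5.1, 2.0]
pos [ 467.9 -261.9    8.6] [ 3.142e+00 -1.000e-03  1.571e+00] t 36.4
d [-5.1  0.1 -0.4] rv [ 0.     -0.0006 -0.0001] dist 5.0
```

Converted, -5 mm is -0.25, -4 mm is -0.2.

```bash
echo '[[[-0.1,0,0],[0,0,0]],[[-0.2,-0.015,0],[0,0,0]],[[-0.25,-0.025,0],[0,0,0]],[[-0.25,-0.025,0],[0,0,0]]]' > m.json && python3 nudge.py m.json |head -4; echo '[[[0.5,0,0],[0,0,0]],[[2,-0.5,-1],[0,0,0]],[[3,-1,-3],[0,0,0]],[[4,-2,-5.5],[0,0,0]],[[6,-3,-7.5],[0,0,0]]]' > m.json && python3 nudge.py m.json |head -2; echo '[[[2.5,-1,0],[0,0,0]],[[5,-2,0],[0,0,0]],[[7.5,-3,0],[0,0,0]],[[10,-3,0],[0,0,0]],[[11.5,-3,0],[0,0,0]]]' > m.json && python3 nudge.py m.json |head -2; python3 meas.py 474 -380; python3 - <<'E'
from h import *
p,d,E=snap("top","t9")
b=hsvmask(p,[105,90,40],[125,255,255],(370,160,450,230)); print("blue",rect(np.argwhere(b)[:,::-1],E,1))
p2,_,E2=snap("scene","s9")
t=hsvmask(p2,[12,100,60],[32,255,255],(345,235,435,310)); c=big(t); print("scene tray",rect(c,E2,15))
cv2.imwrite("pics/crop9.png",np.hstack([cv2.resize(p[140:240,360:480,::-1],(400,400),interpolation=2),cv2.resize(p2[230:310,340:440,::-1],(400,400),interpolation=2)]))
E
```

```text
clock: 36.8
eef_pos: [467.3, -267.1, 8.6]
eef_rot: [3.142, -0.0, 1.571]
wrist_force: [0.8, 4.8, 2.0]
clock: 37.3
eef_pos: [412.4, -157.6, 148.6]
clock: 37.8
eef_pos: [351.9, 74.0, 147.0]
tray (array([ 474.01385498, -380.50445557]), (110.7110824584961, 207.30288696289062), -89.77391515672207)
blue (array([ 430.9649353 , -356.55279541]), (99.03374481201172, 238.49569702148438), 62.17091369628906)
scene tray (array([ 484.00280762, -382.88534546]), (133.4991912841797, 205.22784423828125), -89.95863213762641)
```

View pics/crop9.png

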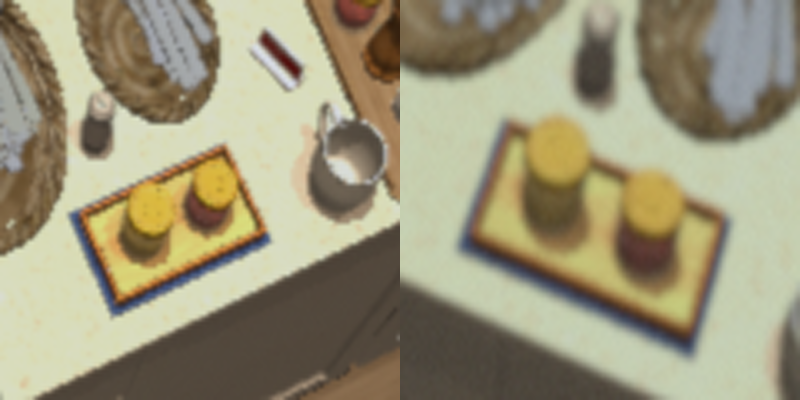

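The tray sits centred on the blue mat to within 1 mm, square to about 0.2°, with an even blue border and both jars upright.

```bash
echo '[[[0,0,0],[0,0,0]],[[0,0,0],[0,0,0]],[[0,0,0],[0,0,0]]]' > m.json && python3 nudge.py m.json|head -4; python3 -c "
from cell import manip
print(manip.sign_off())"
```

```text
clock: 38.25
eef_pos: [353.1, 71.0, 146.6]
eef_rot: [-3.141, 0.0, 1.569]
wrist_force: [-1.0, -0.2, 0.7]
the job is handed in; nothing more can be done
None
```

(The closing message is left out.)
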